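Set up the stencil-spraying jig in the craft room

ROBOT

A 6-joint arm with a two-finger parallel gripper is mounted at the origin on the work surface. World frame = base frame: x ahead of the robot, y to its left, z up, the work surface at z = 0. Lengths are in m, angles in degrees, forces in N, time in s.
With the tool pointing down it reaches from about 0.3 to 0.75 m from the base axis. Payload 8.5 kg.
Tool frame: the origin (TCP) lies midway between the tips of the shut fingers; the grasp point (between the pads) lies 19 mm behind it; z points along the fingers, y is the line along which they close (so a half turn about z gives the same grasp; the last joint's range is limited). The gripper opens to 85 mm and grips with 20 to 120 N. Pads are 22 mm wide; open, the fingers measure 114 mm over their backs; the gripper's body (76 mm by 85 mm) begins 54 mm behind the grasp point. The pads swing forward as they close: fully open they stand 13 mm farther back than shut.
Start: joints at [51.033, 21.807, 74.336, -0, 83.858, -12.336], TCP at [0.247, 0.492, 0.231] pointing down, gripper open.
Joint ranges: [-178.18, 178.18], [-50.72, 133.34], [12.68, 142.11], [-81.47, 261.47], [9.98, 163.14], [-165.26, 165.26]. Speed limits (degrees/s): [136.94, 136.94, 180, 180, 180, 180].

INTERFACE

Orientations are given as a 3x3 rotation matrix whose columns are the frame's x, y, z axes.
In Python, from rig import observe, optics, order, spotter gives the robot as it stands.
- The arm moves only by the tool move_arm, never from a script. Its argument "series" is text: rows parted by semicolons, each of 5 numbers parted by spaces: the shift along the tool's x, y, z in cm, then the turn about the tool's z in degrees, then the opening, from -1 (shut) to 1 (fully open). A call has 1 to 8 rows; each row is the pose to reach, as a shift and turn from the pose commanded when the call began, along the tool's axes at that moment; what a row does not reach only later rows make up. A row lasts 1/8 s, in which the tool goes at most 62.5 mm and 10.7 degrees, less where a joint would pass 70% of its speed; a pose out of reach is approached as far as the arm can. A call with a gripper value outside its range is refused whole. The fingers move at their own pace and stop on an object; "force" is the grip in N (left out, the last holds). Time passes only in rows, so rows that repeat a pose let the fingers close. It gives the time, the measured TCP pose, the force, the opening and the grip force at its end, in the units of the state.
- observe(): the state, without advancing time (a new reading comes with each control period).
- optics.get_image(name): name is "scene" or "top" or "wrist"; returns a dict with "pixels" (420x560x3 uint8, blue, green, red), "camera_matrix" (3x3 intrinsics, pixels), "rvec" (rotation vector, rad) and "tvec" (3), from world to camera coordinates, as OpenCV has them. Camera axes: x right, y down, z forward; pixel columns grow to the right and rows downward; lengths in m; the calibration is good to about 2 mm. A picture is of the moment at which its call begins. There is no depth.
- order.close_job(): hands the job in; it is judged then, once.
Trained networks look in the newest picture that a camera, given by its name, has taken for a name from the list of things; names that differ only in an ending like _2 or _b are one class to them, and where a whole thing is asked for, a point or a joint stands for the part that bears it (a point fixed in the world has none). Each returns a list of dicts, best first, with "score" (0 to 1); they miss things now and then, are a little off and sometimes report something else, mostly with a low value. They report only what shows in the picture. A call takes as long as a camera call. They do not tell look-alikes from the thing itself.
- spotter.find_in(thing, camera): "point" ([x, y, z] in m, in world coordinates, good to about 4 mm: the middle of the surface that is visible of it).
- spotter.cut_out(thing, camera): "pixels" (420x560 bool, what is visible of it).
- spotter.mark_of(thing, camera): "point" ([x, y, z] in m, in world coordinates, good to about 4 mm: a listed point, or the origin of a listed thing).
The state is a dict: "time_s": time; "q": joint angles; "qvel": joint speeds; "joint_efforts": joint torques, N m; "position": TCP position; "tool_rot": TCP orientation; "ft_force": force on the tool from outside, world axes, zero at the start; "wrist_torque": the same for the moment, N m; "grip_width": finger opening in m; "gripper_force": force on a finger pad.
Only numpy, scipy, OpenCV 4.12 (cv2) and the standard library are available. Lean on these libraries where they do the work, as an engineer would, in place of code of your own. Each camera call takes 0.05 s, during which the arm holds its last target. There are 200 camera calls.

TASK

Get the spray station ready: lay every small wood-slice blank (not the large slice) flat in a nest of the jig, one to a nest, then lower the stencil mask by its handle over the two locating pins, without dropping it on them, until it rests flush on both rails. Take the cap off every spray bottle that has one and stand the caps, open end down, in the rack's cap wells, one to a well. Leave the bottles standing in the rack and the other things on the table where they are.

Things in the scene. Friction and masses are not known exactly. Their poses are not given: they have to be found in the camera images.
- jig: Fixed spray jig, grey laminated base with wooden rails, 160 (its x) x 218 (its y) mm; origin: centre of its underside, z up. Base top 16 mm high with four nests; at y = +-96 mm two rails (along x, 26 mm wide) with tops at 30 mm. At the middle of each rail (x 0) a steel locating pin, 10 mm diameter, tip 20 mm above the rail (12 mm straight, then tapering to 4 mm).
- nest1 (a point): Centre of the floor of one of the jig's four equal nests (in the jig's frame x -36, y +36 mm, 10 mm above the table): round recess 49 mm diameter, 6 mm deep, open upward.
- nest2 (a point): Centre of the floor of one of the jig's four equal nests (in the jig's frame x -36, y -36 mm, 10 mm above the table): round recess 49 mm diameter, 6 mm deep, open upward.
- nest3 (a point): Centre of the floor of one of the jig's four equal nests (in the jig's frame x +36, y +36 mm, 10 mm above the table): round recess 49 mm diameter, 6 mm deep, open upward.
- nest4 (a point): Centre of the floor of one of the jig's four equal nests (in the jig's frame x +36, y -36 mm, 10 mm above the table): round recess 49 mm diameter, 6 mm deep, open upward.
- mask: Loose stencil mask: flat aluminium plate 150 (its x) x 220 (its y) x 5 mm, 0.25-0.42 kg, four stencil windows at x, y +-36 mm, 13 mm through holes at x 0, y +-96 mm for the pins. Origin: centre of its underside, z up. Fits either way round (half turn). Starts flat on the table. Seated, its underside lies on the rails, 30 mm above the table, 4 mm above seated blanks.
- mask_handle (a point): Middle of the mask's bow handle, 36 mm above the plate's underside, over its centre: wooden bar 12 mm thick (mask x), 80 mm long (mask y), 14 mm high, on two end posts; free space below it down to the plate.
- blank1: Loose wood-slice blank: disc with bark rim, 44 mm diameter, 16 mm thick, about 18 g, lying flat on the table. Origin: middle of the disc, z along its axis. All blanks are alike and fit any nest; a seated one has its middle 18 mm above the table and stands 10 mm proud of the jig base. None when absent.
- blank2: Loose wood-slice blank: disc with bark rim, 44 mm diameter, 16 mm thick, about 18 g, lying flat on the table. Origin: middle of the disc, z along its axis. All blanks are alike and fit any nest; a seated one has its middle 18 mm above the table and stands 10 mm proud of the jig base. None when absent.
- blank3: Loose wood-slice blank: disc with bark rim, 44 mm diameter, 16 mm thick, about 18 g, lying flat on the table. Origin: middle of the disc, z along its axis. All blanks are alike and fit any nest; a seated one has its middle 18 mm above the table and stands 10 mm proud of the jig base. None when absent.
- blank4: Loose wood-slice blank: disc with bark rim, 44 mm diameter, 16 mm thick, about 18 g, lying flat on the table. Origin: middle of the disc, z along its axis. All blanks are alike and fit any nest; a seated one has its middle 18 mm above the table and stands 10 mm proud of the jig base. None when absent.
- rack: Fixed wooden bottle rack, block 165 (its x) x 210 (its y) x 30 mm; origin: centre of its underside, z up. At x = +45 mm three round sockets (42 mm diameter, 18 mm deep, y = -68, 0, +68 mm) hold the bottles; at x = -45 mm, same y, three cap wells (35 mm diameter, 12 mm deep).
- well1 (a point): Centre of the floor of a cap well (rack frame x -45, y -68 mm, 18 mm above the table): 35 mm diameter, 12 mm deep. Any cap may go in any well, one each.
- bottle1: Loose amber pump-spray bottle, 38 mm diameter, standing in the rack socket at y -68 mm (its underside 12 mm above the table). Shoulder at 88 mm, spray head (19 mm collar, 14 mm button) up to 118 mm above its underside. Origin: centre of its underside, z up. May lack a cap from the start.
- cap1: Loose push-over cap of bottle1: grey plastic tube 30 mm diameter, 40 mm high, closed on top, open below, about 14 g; it sits loosely over the spray head on the shoulder and lifts straight off (35 mm or more). Origin: centre of its open lower end, z towards the closed top. Standing in a well its top is 58 mm above the table. None when this bottle has no cap.
- well2 (a point): Centre of the floor of a cap well (rack frame x -45, y 0 mm, 18 mm above the table): 35 mm diameter, 12 mm deep. Any cap may go in any well, one each.
- bottle2: Loose amber pump-spray bottle, 38 mm diameter, standing in the rack socket at y 0 mm (its underside 12 mm above the table). Shoulder at 88 mm, spray head (19 mm collar, 14 mm button) up to 118 mm above its underside. Origin: centre of its underside, z up. May lack a cap from the start.
- cap2: Loose push-over cap of bottle2: grey plastic tube 30 mm diameter, 40 mm high, closed on top, open below, about 14 g; it sits loosely over the spray head on the shoulder and lifts straight off (35 mm or more). Origin: centre of its open lower end, z towards the closed top. Standing in a well its top is 58 mm above the table. None when this bottle has no cap.
- well3 (a point): Centre of the floor of a cap well (rack frame x -45, y +68 mm, 18 mm above the table): 35 mm diameter, 12 mm deep. Any cap may go in any well, one each.
- bottle3: Loose amber pump-spray bottle, 38 mm diameter, standing in the rack socket at y +68 mm (its underside 12 mm above the table). Shoulder at 88 mm, spray head (19 mm collar, 14 mm button) up to 118 mm above its underside. Origin: centre of its underside, z up. May lack a cap from the start.
- cap3: Loose push-over cap of bottle3: grey plastic tube 30 mm diameter, 40 mm high, closed on top, open below, about 14 g; it sits loosely over the spray head on the shoulder and lifts straight off (35 mm or more). Origin: centre of its open lower end, z towards the closed top. Standing in a well its top is 58 mm above the table. None when this bottle has no cap.
- pin_left (a point): Tip of the locating pin on the rail at the jig's +y end, 50 mm above the table; its twin stands at the -y end.
- tape: Bystander: roll of tape lying flat, 76 mm diameter, 24 mm high; origin at the centre of its underside.
- gluegun: Bystander: hot-glue gun lying on its side, about 200 x 120 mm, 34 mm high; origin at its barrel's middle, at table level.
Things that resemble listed ones, but are neither listed nor needed, are in the scene too. Leave any red or white look-alike of the blank3 alone.

How it is judged:
By the outcome, as a careful person would: the job done as asked, in the order asked, and still so for the second after the job is handed in, with the robot touching nothing.
Of blank1, blank2, blank3, blank4 only 3 to 4 are there at a start; the rules pass over those that are not, and their reading is None.
Of cap1, cap2, cap3 only 2 to 3 are there at a start; the rules pass over those that are not, and their reading is None.
At some moment in a run one of mask, blank1, blank2, blank3, blank4 may be knocked a few centimetres aside while the robot is not near it.
It also fails if it takes over 210 s, if anything falls off the work surface, if the arm or the gripper's body presses on something with over 40 N, if the wrist force passes 120 N, or if a joint passes its speed limit or range.

## Working session

There is one attempt and no reset: what is moved stays moved. The work goes in short steps, Python scripts to look and compute and a tool call to move; the robot and the scene stay as the last step left them, time stands still between calls to the robot, and variables do not carry over. Pictures are saved under pics/ and viewed, at most 14 in all, crops included, and the job is handed in when it is done.

Besides the shell and the picture viewer there is one more tool, called in YAML: its name, and indented under it one key for each argument. move_arm: Moves the arm, as the interface text tells. Its arguments: {"type":"object","properties":{"series":{"type":"string"},"force":{"type":"number"}},"required":["series"]}

```bash
ls; mkdir -p pics
cat > h.py <<'E'
import numpy as np, cv2
from rig import observe, optics, order, spotter
def save(cam,name):
    im=optics.get_image(cam); cv2.imwrite('pics/'+name,im['pixels']); return im
def ray(im,u,v,z):
    K=np.array(im['camera_matrix']);R=cv2.Rodrigues(np.array(im['rvec']))[0];t=np.array(im['tvec']).ravel()
    d=R.T@np.linalg.inv(K)@np.array([u,v,1.]);c=-R.T@t
    return c+d*(z-c[2])/d[2]
def proj(im,P):
    return cv2.projectPoints(np.array(P,float).reshape(-1,3),np.array(im['rvec']),np.array(im['tvec']),np.array(im['camera_matrix']),None)[0].reshape(-1,2)
E
python3 - <<'E'
from h import *
a=save('top','top0.png');save('scene','scene0.png')
for n in ['blank1','nest1','mask_handle','mask','jig','pin_left','rack','well1','cap1','bottle1']:
    for r in spotter.mark_of(n,'top')[:7]: print(n,np.round(r['point'],3),round(r['score'],2),proj(a,r['point']).round(0))
s=observe();print(s['time_s'],s['position'],np.round(s['tool_rot'],3),s['grip_width'])
E
```

```text
pics
blank1 [ 0.353 -0.004  0.012] 0.63 [[266. 268.]]
blank1 [ 0.447 -0.125  0.008] 0.61 [[316. 226.]]
blank1 [0.434 0.116 0.007] 0.58 [[214. 234.]]
blank1 [ 0.436 -0.032  0.006] 0.57 [[277. 232.]]
blank1 [0.52  0.113 0.007] 0.54 [[214. 197.]]
blank1 [0.514 0.035 0.008] 0.54 [[248. 199.]]
blank1 [0.281 0.295 0.008] 0.54 [[138. 301.]]
nest1 [0.689 0.068 0.008] 0.93 [[233. 125.]]
nest1 [ 0.622 -0.005  0.008] 0.83 [[264. 153.]]
nest1 [ 0.692 -0.004  0.011] 0.79 [[263. 123.]]
nest1 [0.614 0.073 0.009] 0.68 [[231. 157.]]
nest1 [0.653 0.131 0.05 ] 0.6 [[204. 137.]]
mask_handle [0.505 0.338 0.034] 0.88 [[115. 205.]]
mask_handle [ 0.574 -0.341  0.097] 0.54 [[421. 166.]]
mask [0.501 0.338 0.001] 0.7 [[120. 207.]]
mask [ 0.486 -0.328  0.016] 0.67 [[403. 208.]]
jig [0.658 0.031 0.003] 0.92 [[248. 139.]]
pin_left [0.652 0.131 0.05 ] 0.83 [[204. 138.]]
rack [ 0.532 -0.336  0.002] 0.64 [[404. 189.]]
well1 [ 0.497 -0.26   0.016] 0.94 [[374. 204.]]
well1 [ 0.485 -0.328  0.016] 0.72 [[403. 208.]]
well1 [ 0.475 -0.399  0.018] 0.66 [[434. 212.]]
cap1 [ 0.575 -0.336  0.101] 0.83 [[419. 165.]]
cap1 [ 0.583 -0.27   0.102] 0.7 [[388. 162.]]
cap1 [ 0.565 -0.41   0.102] 0.6 [[454. 169.]]
bottle1 [ 0.563 -0.407  0.012] 0.75 [[435. 175.]]
bottle1 [0.691 0.072 0.01 ] 0.57 [[231. 124.]]
bottle1 [ 0.572 -0.339  0.009] 0.5 [[406. 171.]]
bottle1 [ 0.586 -0.275  0.015] 0.46 [[379. 166.]]
0.6 [0.2465098  0.49164016 0.23131406] [[-0.894  0.448 -0.   ]
 [ 0.448  0.894 -0.   ]
 [ 0.    -0.    -1.   ]] 0.08548387117247133
```

View pics/top0.png

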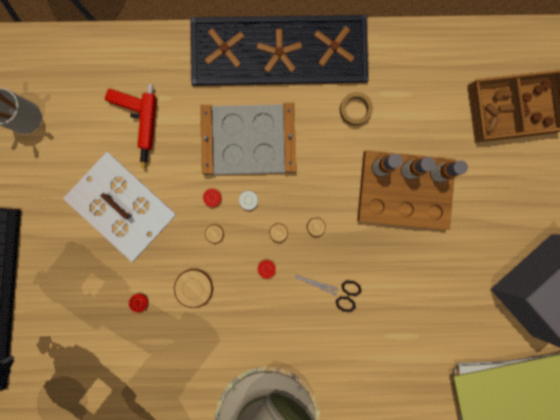

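View pics/scene0.png

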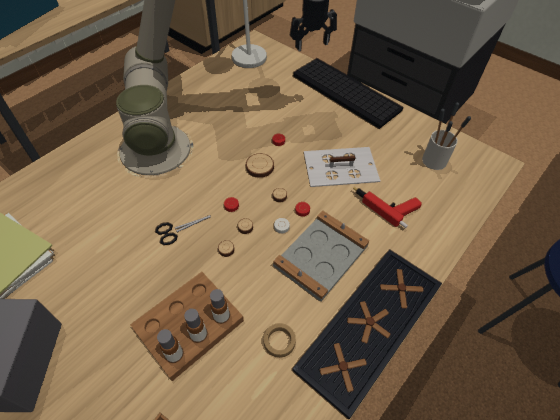

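The top view shows three natural blanks, at px (214,234), (278,232) and (316,227), plus the large slice at (193,288) and red and white look-alikes. The jig is at (248,138), the mask at (119,206) and the rack at (408,190). Next I'll zoom in to measure.

Run:
```python
from h import *
a=save('top','t1.png');p=a['pixels']
A=cv2.resize(p[92:184,190:310],None,fx=6.6,fy=6.6,interpolation=3)
B=cv2.resize(optics.get_image('scene')['pixels'][265:385,125:255],None,fx=4,fy=4,interpolation=3)
cv2.imwrite('pics/jig.png',A[:600,:800]);cv2.imwrite('pics/bot.png',B)
for n,z in [('blank1',.016),('tape',.024)]:
  for r in spotter.cut_out(n,'top'):
    v,u=np.nonzero(r['pixels']);
    if len(u)<20: continue
    print(n,round(r['score'],2),len(u),u.mean().round(1),v.mean().round(1),ray(a,u.mean(),v.mean(),z).round(4),p[r['pixels']].mean(0).round())
im=optics.get_image('wrist')
R=cv2.Rodrigues(np.array(im['rvec']))[0];c=-R.T@np.array(im['tvec']).ravel();s=observe();T=np.array(s['tool_rot'])
print('wrist cam in tool',T.T@(c-s['position']),T.T@R.T,im['camera_matrix'])
R=cv2.Rodrigues(np.array(a['rvec']))[0];print('top cam',-R.T@np.array(a['tvec']).ravel(),R.T)
```

```text
blank1 0.79 284 265.7 269.0 [ 0.3503 -0.004   0.016 ] [ 27.  44. 172.]
blank1 0.77 270 315.7 226.4 [ 0.447  -0.1225  0.016 ] [ 82. 137. 174.]
blank1 0.64 302 138.0 301.9 [0.2807 0.2926 0.016 ] [ 15.  29. 147.]
blank1 0.63 5319 119.5 206.5 [0.5018 0.3329 0.016 ] [164. 172. 177.]
blank1 0.62 281 248.2 199.6 [0.5124 0.0338 0.016 ] [162. 178. 181.]
blank1 0.61 264 213.7 232.9 [0.4365 0.1152 0.016 ] [ 83. 137. 174.]
blank1 0.55 287 211.7 197.0 [0.52   0.1186 0.016 ] [ 32.  48. 173.]
blank1 0.54 263 278.0 232.1 [ 0.4354 -0.0342  0.016 ] [ 84. 139. 175.]
blank1 0.38 249 424.6 164.2 [ 0.5878 -0.3815  0.016 ] [76. 80. 90.]
tape 0.82 620 356.2 108.3 [ 0.7204 -0.222   0.024 ] [ 55.  98. 129.]
wrist cam in tool [ 0.06685136  0.00045718 -0.1427466 ] [[-1.30390092e-03 -9.64480931e-01 -2.64149264e-01]
 [ 9.99998926e-01 -1.08065815e-03 -9.90445075e-04]
 [ 6.69810333e-04 -2.64150271e-01  9.64481304e-01]] [[319.1084869    0.         278.80473103]
 [  0.         319.1084869  212.36102065]
 [  0.           0.           1.        ]]
top cam [0.46177345 0.00118994 0.99973539] [[-0.01914954 -0.99946416  0.02654604]
 [-0.99977344  0.01889517 -0.0098001 ]
 [ 0.00929326 -0.02672769 -0.99959955]]
```

View pics/bot.png

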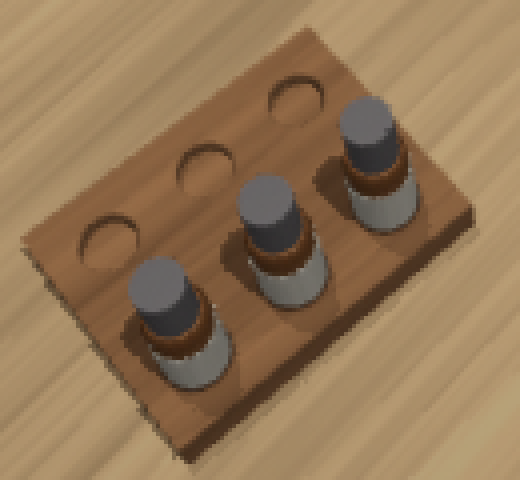

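View pics/jig.png

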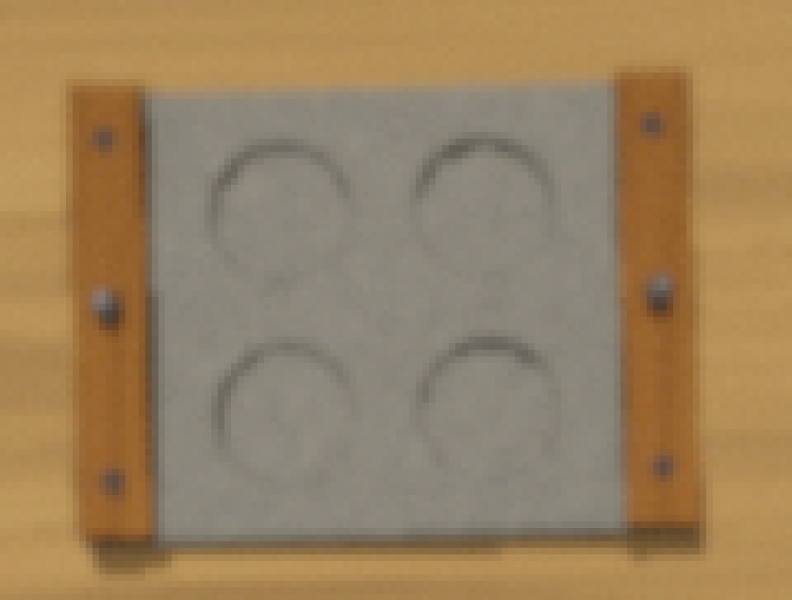

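All three bottles are capped, three blanks are present, and the jig geometry is readable. The rail screws are at crop px (104,139), (113,482), (652,124) and (663,466).

```bash
cat >> h.py <<'E'
def go(xyz,phi=0.,s=None):
    s=s or observe();T=np.array(s['tool_rot']);p=np.array(s['position'])
    cur=np.degrees(np.arctan2(T[1,1],T[0,1]));d=(cur-phi+180)%360-180
    return (T.T@(np.array(xyz)-p)*100).round(2),'turn',d.round(1)
E
python3 - <<'E'
from h import *
a=optics.get_image('top');s=observe()
f=lambda u,v,z:ray(a,190+(u+.5)/6.6-.5,92+(v+.5)/6.6-.5,z)
S=[f(*q,.031)[:2] for q in [(104,139),(113,482),(652,124),(663,466)]]
C=[f(*q,.030)[:2] for q in [(68,88),(85,540),(690,70),(700,525)]]
for Q in (S,C):
    Q=np.array(Q);print(Q.mean(0).round(4),np.linalg.norm(Q[0]-Q[2]),np.linalg.norm(Q[0]-Q[1]),
      [np.degrees(np.arctan2(*(d[::-1]))).round(2) for d in (Q[0]-Q[1],Q[2]-Q[3],Q[2]-Q[0],Q[3]-Q[1])])
for q in [(282,210),(484,208),(286,410),(488,408)]: print('nest rim',f(*q,.016).round(4))
print(f(103,298,.05),f(657,288,.05))
print(go([.4365,.1152,.15],0),s['q'])
E
```

```text
[0.6552 0.0319] 0.19171767138632323 0.12031272118713585 [np.float64(0.62), np.float64(0.65), np.float64(-89.38), np.float64(-89.35)]
[0.6544 0.031 ] 0.2179546330065547 0.15874488986480656 [np.float64(1.28), np.float64(0.05), np.float64(-89.28), np.float64(-89.63)]
nest rim [0.6917 0.0677 0.016 ]
nest rim [ 0.6912 -0.004   0.016 ]
nest rim [0.6205 0.0675 0.016 ]
nest rim [ 0.6199 -0.004   0.016 ]
[0.65456146 0.12710881 0.05      ] [ 0.65472776 -0.0625685   0.05      ]
(array([-33.85, -25.14,   8.14]), 'turn', np.float64(63.4)) [ 5.10334106e+01  2.18056322e+01  7.43338841e+01 -2.69395848e-03
  8.38583598e+01 -1.23348955e+01]
```

move_arm:
  series: "-5 -4 1 10 0.5;-11 -8 2.5 20 0.5;-16 -12 4 30 0.5;-21 -16 5 40 0.5;-26 -20 6 50 0.5;-30 -23 7 60 0.5;-33.85 -25.14 8.14 63.4 0.5;-33.85 -25.14 8.14 63.4 0.5"

```text
time_s: 1.9
position: [0.4378, 0.1125, 0.1492]
tool_rot: [[0.006, 1.0, -0.001], [1.0, -0.006, -0.0], [-0.0, -0.001, -1.0]]
ft_force: [0.7, 0.6, 0.1]
grip_width: 0.0639
gripper_force: 0.0
```

```bash
cat >> h.py <<'E'
def blanks(cam,z=.016):
    im=optics.get_image(cam);o=[]
    for r in spotter.cut_out('blank1',cam):
        m=r['pixels'].astype(np.uint8);c=max(cv2.findContours(m,0,2)[0],key=cv2.contourArea)
        if len(c)<8: continue
        (u,v),_,_=cv2.fitEllipse(c);col=im['pixels'][r['pixels']].mean(0)
        o.append((ray(im,u,v,z)[:2].round(4),ray(im,u,v,z/2)[:2].round(4),(round(u),round(v)),int(m.sum()),col.round(),round(r['score'],2)))
    return o
E
python3 - <<'E'
from h import *
save('wrist','w1.png')
for o in blanks('wrist'):print(*o)
print(observe()['position'])
E
```

```text
[ 0.3663 -0.0033] [ 0.3643 -0.0087] (208, 319) 417 [ 23.  26. 149.] 0.97
[0.496  0.0415] [0.4977 0.0375] (341, 277) 404 [124. 138. 146.] 0.91
[0.436  0.1175] [0.436  0.1157] (278, 199) 1843 [ 67. 104. 138.] 0.78
[0.5187 0.1216] [0.521  0.1199] (371, 194) 2089 [ 29.  34. 149.] 0.75
[0.2843 0.2834] [0.2799 0.2864] (75, -15) 187 [11. 14. 67.] 0.67
[ 0.4349 -0.0267] [ 0.4349 -0.0327] (278, 339) 1430 [ 72. 111. 150.] 0.63
[0.43612835 0.11564352 0.15009024]
```

View pics/w1.png

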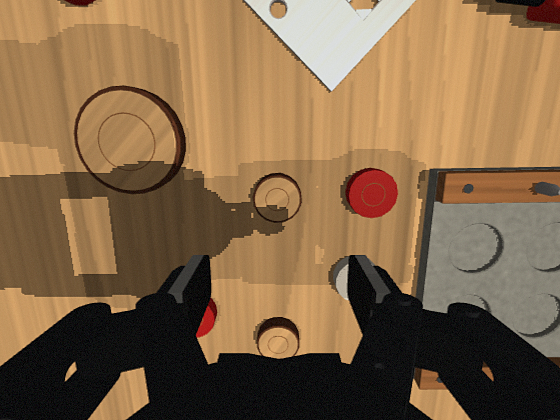

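The wrist view puts blank A at px (278,199), which agrees with the top camera, so I'll descend and grip.

move_arm:
  series: "0 0 5 0 0.4;0 0 10 0 0.4;0 0 13 0 0.4;0 0 14.7 0 0.4;0 0 14.7 0 0.4;0 0 14.7 0 -0.3;0 0 14.7 0 -0.3;0 0 14.7 0 -0.3"
  force: 25

```text
time_s: 3.05
position: [0.4368, 0.1156, 0.004]
tool_rot: [[0.0, 1.0, 0.002], [1.0, -0.0, 0.001], [0.001, 0.002, -1.0]]
ft_force: [-1.1, 4.2, 7.6]
grip_width: 0.0423
gripper_force: 25.7
```

move_arm:
  series: "0 0 0 0 -0.3;0 0 0 0 -0.3;0 0 -3 0 -0.3;0 0 -6 0 -0.3"

```text
time_s: 3.55
position: [0.4364, 0.1152, 0.0641]
tool_rot: [[0.0, 1.0, 0.0], [1.0, -0.0, -0.0], [-0.0, 0.0, -1.0]]
ft_force: [0.0, 0.2, 0.0]
grip_width: 0.0429
gripper_force: 25.7
```

move_arm:
  series: "-1 5 -3 0 -0.3;-2 10 -3 0 -0.3;-3 15 -3 0 -0.3;-4 20 -3 0 -0.3;-4.8 25.4 -3 0 -0.3;-4.8 25.4 -3 0 -0.3"

```text
time_s: 4.3
position: [0.6928, 0.066, 0.0923]
tool_rot: [[0.002, 1.0, 0.002], [1.0, -0.002, -0.0], [-0.0, 0.002, -1.0]]
ft_force: [-0.7, 0.0, -0.7]
grip_width: 0.0425
gripper_force: 25.7
```

Run:
```python
from h import *
im=save('wrist','w2.png');s=observe();print(s['position'],s['grip_width'])
for n in ['nest1','pin_left','jig']:
    for r in spotter.mark_of(n,'wrist')[:5]: print(n,np.round(r['point'],4),round(r['score'],2),proj(im,r['point']).round(0))
```

```text
[0.69090701 0.06669277 0.09239584] 0.04266137308300604
nest1 [0.6246 0.0621 0.0103] 0.9 [[186. 225.]]
nest1 [ 0.6233 -0.0052  0.0065] 0.81 [[193. 303.]]
nest1 [0.6899 0.0684 0.0101] 0.6 [[275. 216.]]
pin_left [0.651  0.1255 0.0492] 0.56 [[205. 139.]]
jig [ 0.6541  0.0333 -0.0008] 0.82 [[230. 255.]]
```

View pics/w2.png

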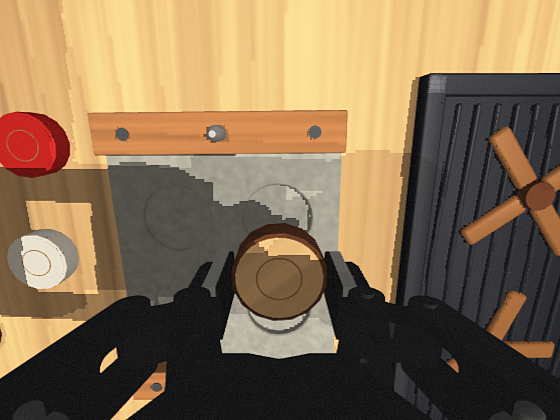

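Run:
```python
from h import *
im=optics.get_image('wrist');s=observe();print(s['position'],s['grip_width'])
print('screws',ray(im,122,134,.031),ray(im,315,132,.031),'nest',ray(im,277,217,.016),'rail corners',ray(im,346,110,.03),ray(im,347,153,.03),ray(im,89,114,.03))
print('blank held',ray(im,279.5,279,.105-.0), proj(im,[s['position']-[0,0,-.0]]))
g=cv2.cvtColor(im['pixels'],6)
```

```text
[0.68947016 0.06743669 0.09346019] 0.04258054158064907
screws [0.59155279 0.12920768 0.031     ] [0.71204918 0.13025012 0.031     ] nest [0.68809773 0.07076984 0.016     ] rail corners [0.73085881 0.14333444 0.03      ] [0.73291317 0.11722395 0.03      ] [0.57226138 0.14120961 0.03      ]
blank held [0.68976816 0.06741945 0.105     ] [[278.8552328 267.9194857]]
```

move_arm:
  series: "0.1 -0.05 4 0 -0.3;0.1 -0.05 6.2 0 -0.3;0.1 -0.05 6.8 0 -0.3;0.1 -0.05 7.2 0 -0.3;0.1 -0.05 7.4 0 -0.3;0.1 -0.05 7.4 0 -0.3"

```text
time_s: 5.3
position: [0.6901, 0.068, 0.0196]
tool_rot: [[0.0, 1.0, 0.001], [1.0, -0.0, -0.0], [-0.0, 0.001, -1.0]]
ft_force: [-0.0, 1.0, 0.2]
grip_width: 0.0428
gripper_force: 25.7
```

Blank bottom is at about 16.6 mm, at the rim. Inserting now.

move_arm:
  series: "0 0 0.2 0 -0.3;0 0 0.4 0 -0.3;0 0 0.5 0 -0.3;0 0 0.5 0 -0.3"

```text
time_s: 5.8
position: [0.6899, 0.0681, 0.0143]
tool_rot: [[0.0, 1.0, 0.0], [1.0, -0.0, -0.0], [-0.0, 0.0, -1.0]]
ft_force: [-2.7, 0.2, 3.6]
grip_width: 0.0427
gripper_force: 27.7
```

move_arm:
  series: "0 0 0 0 0.1;0 0 0 0 0.3;0 0 0 0 0.35;0 0 -3 0 0.35;0 0 -8 0 0.4;0 0 -13 0 0.4;0 0 -13 0 0.4"

```text
time_s: 6.68
position: [0.6916, 0.068, 0.1487]
tool_rot: [[0.0, 1.0, 0.009], [1.0, -0.0, -0.001], [-0.001, 0.009, -1.0]]
ft_force: [-0.7, -0.0, -0.8]
grip_width: 0.0599
gripper_force: 0.0
```

Run:
```python
from h import *
im=save('wrist','w3.png');s=observe();print(s['position'],s['grip_width'])
for o in blanks('top')+[0]+blanks('wrist',.026):print(o)
```

```text
[0.69044142 0.06801602 0.14563632] 0.05949034215435392
(array([ 0.447 , -0.1233]), array([ 0.4469, -0.1243]), (316, 226), 260, array([ 91., 148., 186.]), 0.84)
(array([ 0.3513, -0.0045]), array([ 0.3504, -0.0046]), (266, 269), 266, array([ 23.,  34., 146.]), 0.81)
(array([0.5123, 0.0338]), array([0.5127, 0.034 ]), (248, 200), 220, array([158., 173., 183.]), 0.75)
(array([ 0.4356, -0.0341]), array([ 0.4354, -0.0344]), (278, 232), 282, array([ 86., 141., 177.]), 0.56)
(array([ 0.5687, -0.4187]), array([ 0.5695, -0.4221]), (441, 172), 256, array([59., 76., 94.]), 0.52)
0
(array([0.6895, 0.0699]), array([0.6895, 0.0667]), (279, 206), 2153, array([ 80., 122., 159.]), 0.95)
(array([ 0.4516, -0.0231]), array([ 0.4397, -0.0311]), (20, 304), 1904, array([ 78., 120., 156.]), 0.87)
(array([0.5233, 0.0412]), array([0.515 , 0.0365]), (87, 238), 2189, array([168., 188., 198.]), 0.64)
(array([0.5308, 0.1216]), array([0.5228, 0.1209]), (80, 143), 2652, array([ 32.,  37., 179.]), 0.61)
```

View pics/w3.png

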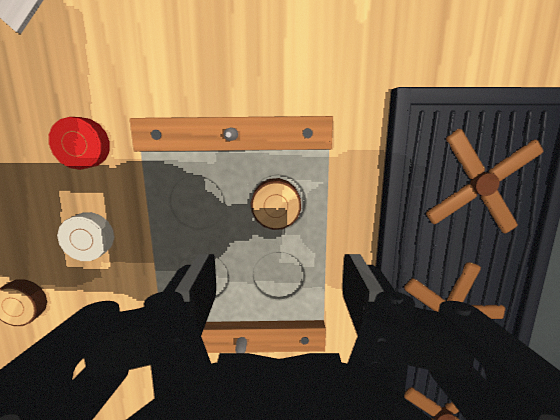

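Blank A is seated in nest 3, at px (278,204). Next is blank B.

move_arm:
  series: "-2 -5 0 0 0.4;-4 -10 0 0 0.4;-6 -15 0 0 0.4;-8 -20 0 0 0.4;-10.3 -25.4 0 0 0.4;-10.3 -25.4 4 0 0.4;-10.3 -25.4 8 0 0.4;-10.3 -25.4 8 0 0.4"

```text
time_s: 7.92
position: [0.4342, -0.0344, 0.062]
tool_rot: [[0.001, 1.0, -0.006], [1.0, -0.001, 0.002], [0.002, -0.006, -1.0]]
ft_force: [0.5, -1.2, 1.0]
grip_width: 0.0601
gripper_force: 0.0
```

Run:
```python
from h import *
s=observe();print(s['position'])
for o in blanks('wrist',.016)+[0]+blanks('top'):print(o)
```

```text
[ 0.43423097 -0.03436645  0.06196345]
(array([ 0.3537, -0.0025]), array([ 0.3502, -0.004 ]), (145, 186), 4520, array([14., 16., 88.]), 0.92)
(array([ 0.4452, -0.1083]), array([ 0.4457, -0.1142]), (295, 338), 2017, array([ 62.,  96., 131.]), 0.7)
(array([ 0.4355, -0.0319]), array([ 0.4356, -0.0346]), (281, 233), 3822, array([ 53.,  83., 111.]), 0.68)
(array([0.5108, 0.0353]), array([0.514 , 0.0355]), (414, 120), 5236, array([189., 207., 211.]), 0.68)
(array([0.5189, 0.1036]), array([0.5224, 0.1066]), (444, -19), 71, array([11., 13., 69.]), 0.44)
0
(array([0.5118, 0.0331]), array([0.5122, 0.0333]), (248, 200), 290, array([163., 180., 183.]), 0.85)
(array([0.2803, 0.2936]), array([0.2788, 0.296 ]), (138, 302), 305, array([ 21.,  37., 167.]), 0.82)
(array([0.5207, 0.1194]), array([0.5212, 0.1204]), (211, 197), 308, array([ 36.,  55., 179.]), 0.78)
(array([0.6902, 0.068 ]), array([0.6921, 0.0685]), (232, 124), 316, array([ 85., 133., 166.]), 0.57)
(array([0.6565, 0.0305]), array([0.6581, 0.0308]), (248, 138), 6255, array([105., 127., 143.]), 0.49)
(array([ 0.3655, -0.0099]), array([ 0.3647, -0.01  ]), (268, 262), 85, array([29., 40., 91.]), 0.37)
```

move_arm:
  series: "0.05 0 4 0 0.4;0.05 0 6.1 0 0.4;0.05 0 6.1 0 0.4;0.05 0 6.1 0 -0.3;0.05 0 6.1 0 -0.3;0.05 0 6.1 0 -0.3;0.05 0 6.1 0 -0.3;0.05 0 2 0 -0.3"

```text
time_s: 9.12
position: [0.4351, -0.0341, 0.0438]
tool_rot: [[0.001, 1.0, -0.003], [1.0, -0.001, 0.001], [0.001, -0.003, -1.0]]
ft_force: [-0.2, -0.1, 0.5]
grip_width: 0.0425
gripper_force: 25.7
```

move_arm:
  series: "0 4 -5 0 -0.3;0.5 10 -5 0 -0.3;1 15 -5 0 -0.3;2 20 -5 0 -0.3;3.05 25.4 -5 0 -0.3;3.05 25.4 -2 0 -0.3;3.05 25.4 1.5 0 -0.3;3.05 25.4 1.5 0 -0.3"

```text
time_s: 10.12
position: [0.6885, -0.0037, 0.0272]
tool_rot: [[0.0, 1.0, -0.005], [1.0, -0.0, 0.001], [0.001, -0.005, -1.0]]
ft_force: [-0.3, -0.0, -0.6]
grip_width: 0.0424
gripper_force: 25.8
```

move_arm:
  series: "0 0 0.6 0 -0.3;0 0 0.9 0 -0.3;0 0 1.2 0 -0.3;0 0 1.4 0 -0.3;0 0 1.5 0 -0.3;0 0 1.5 0 -0.3"

```text
time_s: 10.88
position: [0.6899, -0.004, 0.0144]
tool_rot: [[0.001, 1.0, 0.0], [1.0, -0.001, -0.0], [-0.0, 0.0, -1.0]]
ft_force: [-2.5, -0.5, 3.9]
grip_width: 0.0428
gripper_force: 26.1
```

move_arm:
  series: "0 0 0 0 0.1;0 0 0 0 0.3;0 0 0 0 0.35;0 0 -3 0 0.35;0 0 -8 0 0.4;-4 -8 -9 0 0.4;-8 -14 -9 0 0.4;-12 -20 -9 0 0.4"

```text
time_s: 11.88
position: [0.5271, -0.0992, 0.1038]
tool_rot: [[-0.0, 1.0, 0.001], [1.0, 0.0, -0.001], [-0.001, 0.001, -1.0]]
ft_force: [0.6, -2.0, -0.5]
grip_width: 0.0598
gripper_force: 0.0
```

Run:
```python
from h import *
s=observe();print(s['position'])
for o in blanks('wrist',.016)+[0]+blanks('top'):print(o)
```

```text
[ 0.52709883 -0.09920881  0.10376367]
(array([ 0.4486, -0.1182]), array([ 0.4459, -0.1212]), (177, 241), 2568, array([46., 72., 97.]), 0.87)
(array([ 0.694 , -0.0025]), array([ 0.6998, -0.0015]), (527, 79), 4341, array([ 79., 123., 164.]), 0.79)
(array([0.5131, 0.0347]), array([0.5126, 0.037 ]), (257, 17), 3341, array([182., 202., 207.]), 0.72)
(array([ 0.355 , -0.0042]), array([ 0.349 , -0.0032]), (23, 82), 3797, array([ 23.,  27., 142.]), 0.72)
0
(array([ 0.691 , -0.0039]), array([ 0.6929, -0.0039]), (263, 123), 298, array([ 88., 139., 174.]), 0.85)
(array([0.6903, 0.067 ]), array([0.6922, 0.0676]), (233, 124), 308, array([ 88., 138., 172.]), 0.79)
(array([0.5111, 0.0321]), array([0.5115, 0.0323]), (249, 200), 249, array([173., 189., 191.]), 0.67)
(array([0.5205, 0.1188]), array([0.521 , 0.1197]), (212, 197), 298, array([ 35.,  53., 178.]), 0.62)
(array([0.2884, 0.2875]), array([0.2869, 0.2899]), (140, 298), 146, array([ 22.,  38., 163.]), 0.49)
```

move_arm:
  series: "-1.2 -4 0 0 0.4;-2.35 -8.1 0 0 0.4;-2.35 -8.1 3 0 0.4;-2.35 -8.1 3 0 0.4;-2.35 -8.1 3 0 0.4;-2.35 -8.1 3 0 0.4"

```text
time_s: 12.82
position: [0.4487, -0.122, 0.0741]
tool_rot: [[-0.0, 1.0, 0.001], [1.0, 0.0, -0.001], [-0.001, 0.001, -1.0]]
ft_force: [-0.5, 0.3, -0.5]
grip_width: 0.0599
gripper_force: 0.0
```

Run:
```python
from h import *
s=observe();print(s['position'])
for o in blanks('wrist',.016)[:3]:print(o)
```

```text
[ 0.44865899 -0.12203462  0.07412454]
(array([0.5075, 0.0034]), array([0.5098, 0.0057]), (384, 17), 188, array([69., 78., 83.]), 0.74)
(array([ 0.354 , -0.0053]), array([ 0.3502, -0.0034]), (111, 34), 5487, array([ 25.,  29., 147.]), 0.55)
```

move_arm:
  series: "-0.1 -0.2 4 0 0.4;-0.1 -0.2 6 0 0.4;-0.1 -0.2 7.1 0 0.4;-0.1 -0.2 7.1 0 0.4;-0.1 -0.2 7.1 0 -0.3;-0.1 -0.2 7.1 0 -0.3;-0.1 -0.2 7.1 0 -0.3;-0.1 -0.2 7.1 0 -0.3"

```text
time_s: 13.92
position: [0.4462, -0.1233, 0.0033]
tool_rot: [[0.0, 1.0, 0.002], [1.0, -0.0, -0.001], [-0.001, 0.002, -1.0]]
ft_force: [-0.3, 0.6, 7.9]
grip_width: 0.0422
gripper_force: 25.5
```

move_arm:
  series: "0 0 -4 0 -0.3;0 0 -8 0 -0.3;0 0 -8 0 -0.3;0 0 -8 0 -0.3"

```text
time_s: 14.42
position: [0.4454, -0.1229, 0.0822]
tool_rot: [[0.001, 1.0, -0.0], [1.0, -0.001, 0.0], [0.0, -0.0, -1.0]]
ft_force: [0.6, -0.2, -0.8]
grip_width: 0.0427
gripper_force: 25.7
```

Run:
```python
from h import *
im=save('wrist','w4.png');s=observe();print(s['position'],go([.618,-.004,.0835],0,s))
```

```text
[ 0.44524213 -0.12278272  0.08173427] (array([11.89, 17.27, -0.19]), 'turn', np.float64(-0.0))
```

View pics/w4.png

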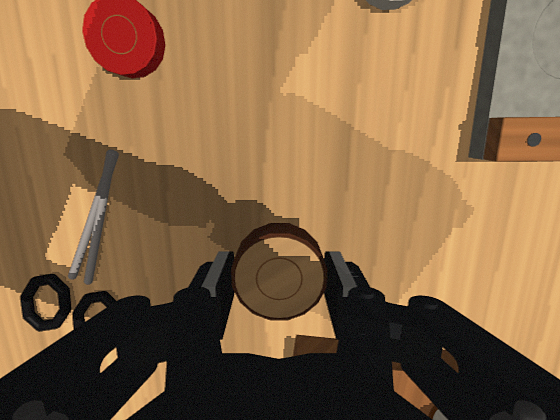

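move_arm:
  series: "3 4 -1 0 -0.3;6 8 -1 0 -0.3;9 12 -1 0 -0.3;11.9 17.25 -1 0 -0.3;11.9 17.25 2 0 -0.3;11.9 17.25 5 0 -0.3;11.9 17.25 5 0 -0.3;11.9 17.25 5 0 -0.3"

```text
time_s: 15.48
position: [0.6186, -0.0043, 0.0329]
tool_rot: [[0.001, 1.0, 0.0], [1.0, -0.001, -0.0], [-0.0, 0.0, -1.0]]
ft_force: [0.9, 0.3, 0.3]
grip_width: 0.0424
gripper_force: 25.8
```

move_arm:
  series: "0 0 1 0 -0.3;0 0 1.3 0 -0.3;0 0 1.6 0 -0.3;0 0 1.85 0 -0.3;0 0 1.85 0 -0.3;0 0 1.85 0 -0.3"

```text
time_s: 16.23
position: [0.6184, -0.0041, 0.0143]
tool_rot: [[0.001, 1.0, 0.0], [1.0, -0.001, -0.0], [-0.0, 0.0, -1.0]]
ft_force: [-1.1, 0.9, 4.7]
grip_width: 0.0431
gripper_force: 27.7
```

move_arm:
  series: "0 0 0 0 0.05;0 0 0 0 0.2;0 0 0 0 0.3;0 0 -4 0 0.3;0 0 -10 0 0.3;0 0 -15 0 0.3;5 -2 -17 0 0.3;10 -4 -17 0 0.3"

```text
time_s: 17.23
position: [0.5784, 0.0967, 0.1858]
tool_rot: [[0.002, 1.0, 0.004], [1.0, -0.002, 0.0], [0.0, 0.004, -1.0]]
ft_force: [0.9, 0.2, 0.2]
grip_width: 0.0558
gripper_force: 0.0
```

Run:
```python
from h import *
a=optics.get_image('top');p=a['pixels']
r=spotter.cut_out('mask','top');b=spotter.mark_of('mask_handle','top');print([(np.round(q['point'],4),q['score']) for q in b])
for q in r[:3]:
    c=max(cv2.findContours(q['pixels'].astype(np.uint8),0,2)[0],key=cv2.contourArea)
    (u,v),wh,an=cv2.minAreaRect(c);B=cv2.boxPoints(((u,v),wh,an));W=np.array([ray(a,*k,.005)[:2] for k in B])
    print(q['score'],(u,v),W.mean(0).round(4),[ (np.linalg.norm(W[i]-W[i-1]).round(3),np.degrees(np.arctan2(*(W[i]-W[i-1])[::-1])).round(1)) for i in range(4)])
for o in blanks('top',.026):print(o)
print(observe()['position'])
A=cv2.resize(p[145:270,55:185],None,fx=4,fy=4,interpolation=3);J=cv2.resize(p[95:180,190:310],(520,368),interpolation=3)
cv2.imwrite('pics/m1.png',np.vstack([A,J])[:868] if 0 else np.hstack([A[:500,:400],J[:368,120:520].copy() if 0 else cv2.copyMakeBorder(cv2.resize(J,(400,283)),0,217,0,0,0)]))
```

```text
[(array([0.5036, 0.3353, 0.0348]), 0.62)]
0.59 (118.63212585449219, 205.22174072265625) [0.5056 0.3387] [(np.float64(0.22), np.float64(46.9)), (np.float64(0.151), np.float64(-42.7)), (np.float64(0.221), np.float64(-133.2)), (np.float64(0.15), np.float64(136.9))]
(array([0.5114, 0.0345]), array([0.512 , 0.0349]), (248, 200), 266, array([135., 150., 158.]), 0.72)
(array([ 0.6886, -0.0045]), array([ 0.6917, -0.0046]), (263, 123), 280, array([ 87., 139., 175.]), 0.68)
(array([ 0.6167, -0.0041]), array([ 0.6187, -0.0042]), (264, 154), 264, array([ 90., 145., 181.]), 0.65)
(array([ 0.3529, -0.005 ]), array([ 0.3515, -0.0051]), (266, 268), 273, array([ 22.,  34., 145.]), 0.64)
(array([0.7462, 0.3189]), array([0.75  , 0.3232]), (123, 101), 607, array([ 29.,  49., 176.]), 0.61)
[0.57848541 0.09563683 0.18386095]
```

View pics/m1.png

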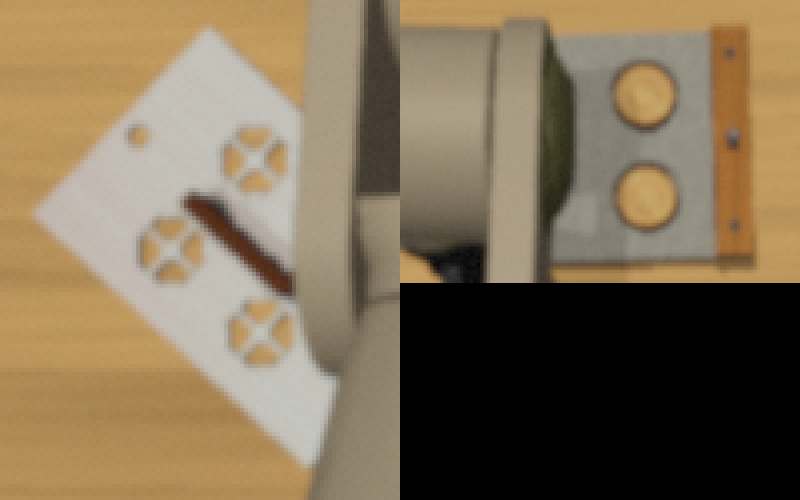

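Both seated blanks show correctly in the jig at crop px (645,95) and (645,196). The mask's long axis lies at about 47°. I'll move above it and refine the estimate.

move_arm:
  series: "5 -1.5 0 10 0.3;10 -3 1 20 0.3;15 -4.5 2 30 0.3;20 -6 3 40 0.3;24.2 -7.3 3 43.3 0.3;24.2 -7.3 3 43.3 0.3;24.2 -7.3 3 43.3 0.3;24.2 -7.3 3 43.3 0.3"

```text
time_s: 18.48
position: [0.5063, 0.3365, 0.1539]
tool_rot: [[0.688, 0.726, 0.0], [0.726, -0.688, -0.0], [-0.0, 0.0, -1.0]]
ft_force: [0.8, -0.0, 0.1]
grip_width: 0.055
gripper_force: 0.0
```

```bash
cat >> h.py <<'E'
def mask(cam):
    a=optics.get_image(cam);print([(np.round(q['point'],4),round(q['score'],2)) for q in spotter.mark_of('mask_handle',cam)[:2]])
    for q in spotter.cut_out('mask',cam)[:2]:
        c=max(cv2.findContours(q['pixels'].astype(np.uint8),0,2)[0],key=cv2.contourArea)
        (u,v),wh,an=cv2.minAreaRect(c);B=cv2.boxPoints(((u,v),wh,an));W=np.array([ray(a,*k,.005)[:2] for k in B])
        print(q['score'],(u,v),W.mean(0).round(4),[ (np.linalg.norm(W[i]-W[i-1]).round(3),np.degrees(np.arctan2(*(W[i]-W[i-1])[::-1])).round(1)) for i in range(4)])
E
python3 - <<'E'
from h import *
mask('top');mask('wrist');im=save('wrist','w5.png');s=observe();print(s['position'],s['tool_rot'])
E
```

```text
[(array([0.506 , 0.3367, 0.0365]), 0.69)]
0.92 (119.2410888671875, 205.99166870117188) [0.5038 0.3372] [(np.float64(0.22), np.float64(46.1)), (np.float64(0.151), np.float64(-43.6)), (np.float64(0.221), np.float64(-134.0)), (np.float64(0.151), np.float64(136.1))]
[(array([0.5026, 0.338 , 0.0325]), 0.93)]
0.61 (273.9677734375, 187.70692443847656) [0.5025 0.3404] [(np.float64(0.181), np.float64(135.3)), (np.float64(0.222), np.float64(41.1)), (np.float64(0.149), np.float64(-44.5)), (np.float64(0.222), np.float64(-130.6))]
[0.50557756 0.33772535 0.15397288] [[ 6.86409523e-01  7.27215212e-01  4.46478877e-05]
 [ 7.27215213e-01 -6.86409524e-01 -3.07480744e-07]
 [ 3.04231307e-05  3.26796809e-05 -9.99999999e-01]]
```

View pics/w5.png

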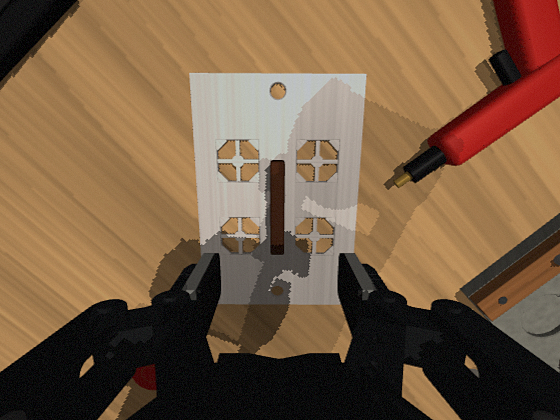

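Run:
```python
from h import *
im=optics.get_image('wrist')
h1,h2=ray(im,278,90,.005),ray(im,277.5,291,.005);b1,b2=ray(im,278.5,160,.043),ray(im,277,254,.043)
A=lambda d:np.degrees(np.arctan2(d[1],d[0]))
for p,q in((h1,h2),(b1,b2)):print((p+q)/2,np.linalg.norm(p-q),A(p-q))
for z in (.043,):print(go([.504,.3375,.020],-44))
```

```text
[0.50477911 0.33860952 0.005     ] 0.19176350769503342 46.38825254194577
[0.50514001 0.33884119 0.043     ] 0.07978072355851601 45.64257619387579
(array([-0.13, -0.09, 13.4 ]), 'turn', np.float64(0.7))
```

move_arm:
  series: "-0.05 -0.1 5 0.6 0.2;-0.05 -0.1 10 0.6 0.2;-0.05 -0.1 12 0.6 0.2;-0.05 -0.1 13.7 0.6 0.2;-0.05 -0.1 13.7 0.6 0;-0.05 -0.1 13.7 0.6 -0.9;-0.05 -0.1 13.7 0.6 -0.9;-0.05 -0.1 13.7 0.6 -0.9"
  force: 60

```text
time_s: 19.88
position: [0.5049, 0.3385, 0.0182]
tool_rot: [[0.694, 0.72, 0.002], [0.72, -0.694, 0.001], [0.002, 0.001, -1.0]]
ft_force: [-1.2, -0.9, 7.4]
grip_width: 0.0112
gripper_force: 59.9
```

move_arm:
  series: "0 0 0 0 -0.9;0 0 0 0 -0.9;0 0 0 0 -0.9;0 0 -2 0 -0.9;0 0 -5 0 -0.9;0 0 -9 0 -0.9;0 0 -9 0 -0.9;0 0 -9 0 -0.9"

```text
time_s: 20.88
position: [0.5037, 0.3379, 0.1057]
tool_rot: [[0.694, 0.72, -0.002], [0.72, -0.694, -0.001], [-0.002, -0.001, -1.0]]
ft_force: [-0.4, 0.2, -2.7]
grip_width: 0.0107
gripper_force: 58.8
```

move_arm:
  series: "-0.5 2 -1 -3 -0.9;-1.8 6 -1 -9 -0.9;-3.5 10.5 -1 -16 -0.9;-5.3 15 -1 -23 -0.9;-7.2 20 -1 -30 -0.9;-9.3 25.5 -1 -37 -0.9;-11 30 -1 -42 -0.9;-11.6 32 -1 -44.5 -0.9"

```text
time_s: 21.88
position: [0.6544, 0.0299, 0.1145]
tool_rot: [[-0.009, 1.0, -0.003], [1.0, 0.009, 0.0], [0.0, -0.003, -1.0]]
ft_force: [-0.4, 1.6, -2.7]
grip_width: 0.0109
gripper_force: 58.8
```

move_arm:
  series: "0 0 0 0 -0.9;0 0 0 0 -0.9;0 0 0 0 -0.9;0 0 0 0 -0.9"

```text
time_s: 22.38
position: [0.6541, 0.0335, 0.117]
tool_rot: [[-0.011, 1.0, -0.0], [1.0, 0.011, 0.0], [0.0, -0.0, -1.0]]
ft_force: [-0.1, 0.2, -3.4]
grip_width: 0.0109
gripper_force: 58.9
```

Run:
```python
from h import *
im=save('wrist','w6.png');s=observe();print(s['position'],s['tool_rot'],s['ft_force'])
```

```text
[0.65417606 0.03335573 0.11700336] [[-1.06159333e-02  9.99943649e-01 -2.44377263e-05]
 [ 9.99943649e-01  1.06159340e-02  2.97046548e-05]
 [ 2.99624102e-05 -2.41210066e-05 -9.99999999e-01]] [ 0.70747873  0.0160815  -2.44782933]
```

View pics/w6.png

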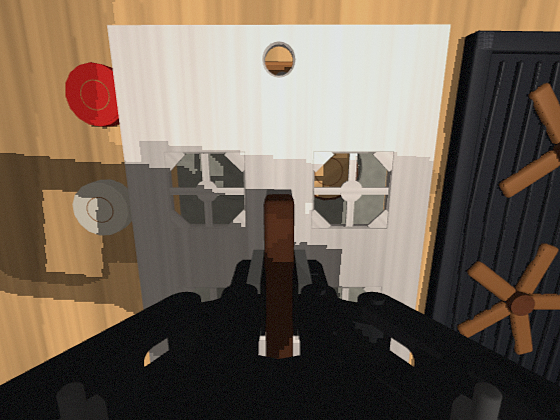

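The mask is held level. Its +y hole is at px (279,59), with the jig below. I'll lower it to just above the pin tips and look through the hole.

move_arm:
  series: "0 0 2 0 -0.9;0 0 3 0 -0.9;0 0 3.8 0 -0.9;0 0 4.2 0 -0.9;0 0 4.2 0 -0.9;0 0 4.2 0 -0.9"

```text
time_s: 23.18
position: [0.6546, 0.0327, 0.0754]
tool_rot: [[-0.01, 1.0, 0.001], [1.0, 0.01, -0.0], [-0.0, 0.001, -1.0]]
ft_force: [-0.0, -0.6, -2.4]
grip_width: 0.0106
gripper_force: 58.8
```

Run:
```python
from h import *
im=save('wrist','w7.png');a=save('top','t7.png');s=observe();print(s['position'],s['ft_force'])
u,v=proj(im,s['position']+[-.001,.096,-.0125])[0];u,v=int(u),int(v);print(u,v)
A=cv2.resize(im['pixels'][max(v-30,0):v+30,u-40:u+40],(400,300),interpolation=3)
ps=proj(a,[s['position']+[-.001,.096,-.0125],s['position']+[.001,-.096,-.0125]]);print(ps)
B=[cv2.resize(a['pixels'][int(q[1])-15:int(q[1])+15,int(q[0])-20:int(q[0])+20],(400,300),interpolation=3) for q in ps]
cv2.imwrite('pics/h7.png',np.vstack([np.hstack([A,A*0]),np.hstack(B)]))
```

```text
[0.65453749 0.0326769  0.07536067] [ 0.3071198  -0.10718365 -3.23346776]
278 57
[[203.69965334 136.04387495]
 [289.81402626 133.67426049]]
```

View pics/h7.png

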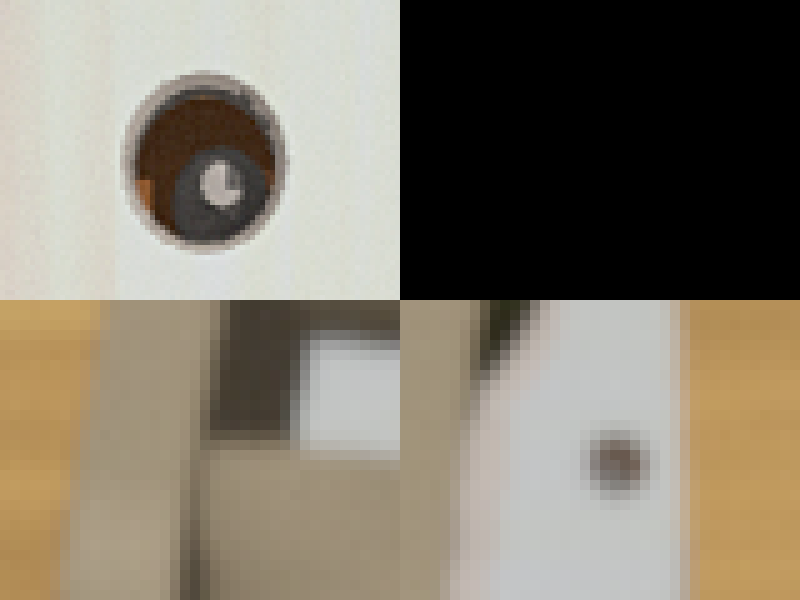

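Run:
```python
from h import *
im=optics.get_image('wrist');s=observe();z=s['position'][2]
c=lambda u,v:(238+(u+.5)/5-.5,27+(v+.5)/5-.5)
H=ray(im,*c(205,162),z-.0125);P=ray(im,*c(221,184),.05);B=ray(im,*c(219,199),.042)
print(s['position'],H-s['position'],P,(P-H)*1e3)
for dz in(-.002,.002):print((P-ray(im,*c(205,162),z-.0125+dz))*1e3)
```

```text
[0.65447887 0.03266934 0.07525721] [-0.00082001  0.0955076  -0.0125    ] [0.65520448 0.1285608  0.05      ] [  1.54561942   0.38386165 -12.7572057 ]
[  1.54883419   0.01978705 -10.7572057 ]
[  1.54240466   0.74793625 -14.7572057 ]
```

move_arm:
  series: "0.03 0.15 0 0 -0.9;0.03 0.15 0 0 -0.9;0.03 0.15 0.6 0 -0.9;0.03 0.15 1 0 -0.9;0.03 0.15 1.2 0 -0.9;0.03 0.15 1.2 0 -0.9;0.03 0.15 1.2 0 -0.9"

```text
time_s: 24.2
position: [0.656, 0.033, 0.0631]
tool_rot: [[-0.01, 1.0, 0.0], [1.0, 0.01, -0.0], [-0.0, 0.0, -1.0]]
ft_force: [-0.0, 0.3, -2.9]
grip_width: 0.0112
gripper_force: 58.9
```

Run:
```python
from h import *
im=save('wrist','w8.png');a=save('top','t8.png');s=observe();print(s['position'],s['ft_force'],s['wrist_torque'])
A=cv2.resize(im['pixels'][20:80,240:320],(400,300),interpolation=3)
u,v=290,134
B=cv2.resize(a['pixels'][v-12:v+12,u-16:u+16],(400,300),interpolation=3)
cv2.imwrite('pics/h8.png',np.hstack([A,B]))
```

```text
[0.65593544 0.03302368 0.06311525] [ 0.1699287   0.05813012 -2.48099269] [ 0.01572946 -0.0006688  -0.06745636]
```

View pics/h8.png

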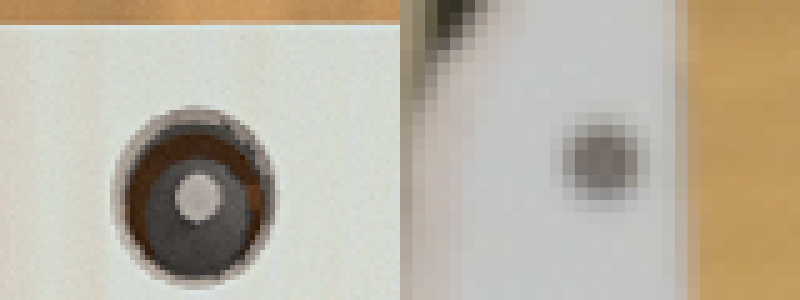

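Both pins are centred in the holes and there is no contact force, so I'll lower gently.

move_arm:
  series: "0 0.03 0.4 0 -0.9;0 0.03 0.7 0 -0.9;0 0.03 0.9 0 -0.9;0 0.03 1.1 0 -0.9;0 0.03 1.3 0 -0.9;0 0.03 1.4 0 -0.9;0 0.03 1.4 0 -0.9"

```text
time_s: 25.18
position: [0.6562, 0.033, 0.0489]
tool_rot: [[-0.01, 1.0, -0.0], [1.0, 0.01, -0.0], [-0.0, -0.0, -1.0]]
ft_force: [0.5, 0.2, -2.8]
grip_width: 0.0109
gripper_force: 58.9
```

move_arm:
  series: "0 0 0.1 0 -0.9;0 0 0.1 0 -0.9;0 0 0.2 0 -0.9;0 0 0.2 0 -0.9"

```text
time_s: 25.68
position: [0.6563, 0.033, 0.0482]
tool_rot: [[-0.01, 1.0, 0.001], [1.0, 0.01, -0.0], [-0.0, 0.001, -1.0]]
ft_force: [-2.9, -0.7, 7.0]
grip_width: 0.0109
gripper_force: 60.2
```

move_arm:
  series: "0 0 0.1 0 -0.6;0 0 0.1 0 -0.3;0 0 0.1 0 -0.1;0 0 -3 0 0;0 0 -8 0 0.2;0 0 -13 0 0.2;0 0 -18 0 0.2;-4 -2 -18 0 0.2"

```text
time_s: 26.68
position: [0.6382, -0.006, 0.2311]
tool_rot: [[-0.014, 1.0, 0.009], [1.0, 0.014, -0.001], [-0.001, 0.009, -1.0]]
ft_force: [0.3, -1.3, -1.5]
grip_width: 0.0515
gripper_force: 0.0
```

move_arm:
  series: "-5 -3 0 0 0.2;-10 -6 0 0 0.2;-15 -8 0 0 0.2;-20 -10 0 0 0.2;-20 -10 0 0 0.2;-20 -10 0 0 0.2"

```text
time_s: 27.42
position: [0.5386, -0.2079, 0.2269]
tool_rot: [[-0.01, 1.0, 0.0], [1.0, 0.01, 0.0], [0.0, 0.0, -1.0]]
ft_force: [0.6, 0.0, 0.4]
grip_width: 0.0514
gripper_force: 0.0
```

Run:
```python
from h import *
a=save('top','t9.png');w=save('wrist','w9.png');sc=save('scene','s9.png');s=observe();print(s['position'],s['q'])
for n in ['cap1','well1','bottle1','rack']:
  for cam in ('top','wrist','scene'):
    for r in spotter.mark_of(n,cam)[:4]: print(n,cam,np.round(r['point'],4),round(r['score'],2))
im=a
R=cv2.resize(a['pixels'][145:235,350:470],(480,360),interpolation=3)
J=cv2.resize(sc['pixels'][200:310,260:380],(320,293),interpolation=3)
cv2.imwrite('pics/r9.png',np.hstack([R,cv2.copyMakeBorder(J,0,67,0,0,0)]))
```

```text
[ 0.53897719 -0.20702122  0.22696617] [-3.27567278e+01  2.47505679e+01  7.02852821e+01  5.88637194e-03
  8.49622361e+01 -3.34253269e+01]
cap1 top [0.7022 0.2681 0.0045] 0.57
cap1 wrist [ 0.581  -0.2717  0.1001] 0.64
cap1 wrist [ 0.5735 -0.3357  0.1044] 0.63
cap1 scene [ 0.5641 -0.4075  0.1027] 0.83
cap1 scene [ 0.58   -0.2686  0.1005] 0.53
cap1 scene [ 0.5764 -0.3411  0.0997] 0.49
cap1 scene [0.6587 0.0328 0.064 ] 0.34
well1 top [ 0.472  -0.3997  0.0177] 0.74
well1 top [ 0.4852 -0.3273  0.0169] 0.64
well1 top [0.6567 0.0313 0.0657] 0.63
well1 wrist [ 0.491  -0.2592  0.0163] 0.86
well1 wrist [ 0.4771 -0.3982  0.0158] 0.66
well1 wrist [ 0.4861 -0.3233  0.0208] 0.63
well1 scene [ 0.4852 -0.3257  0.0153] 0.97
well1 scene [ 0.4751 -0.3989  0.0183] 0.76
well1 scene [ 0.4903 -0.2619  0.0107] 0.55
bottle1 top [0.6167 0.0756 0.01  ] 0.63
bottle1 wrist [ 0.5774 -0.3401  0.0115] 0.9
bottle1 wrist [ 0.5639 -0.4059  0.0092] 0.7
bottle1 scene [ 0.5618 -0.4087  0.0175] 0.66
bottle1 scene [ 0.5817 -0.2709  0.0108] 0.66
bottle1 scene [ 0.5706 -0.3399  0.0129] 0.64
rack top [ 0.5324 -0.3345  0.0009] 0.91
rack top [0.6541 0.0336 0.0296] 0.24
rack wrist [ 0.5293 -0.3353 -0.0009] 0.7
rack wrist [ 0.5804 -0.2732  0.0105] 0.28
rack scene [ 0.5305 -0.3331 -0.0033] 0.61
```

View pics/r9.png

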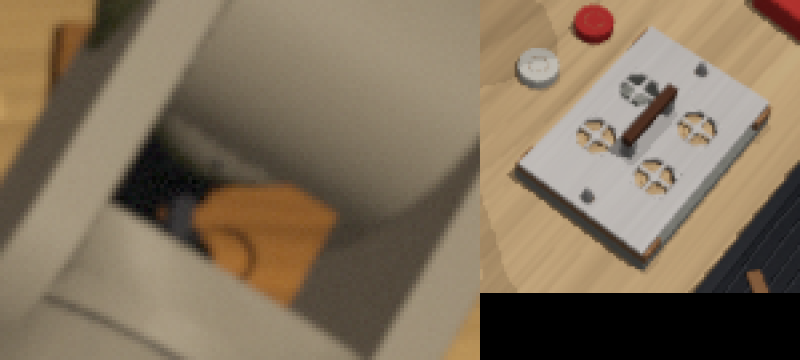

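The scene crop shows the mask flush with both pins through it and blanks in three nests. That uses up my picture allowance, so the rest will be numeric. Next I'll fit the rack pose.

```bash
cat >> h.py <<'E'
from scipy.optimize import least_squares
def rack(cams,show=True):
    obs=[]
    for cam in cams:
        for n,x,zr,tag in [('well1',-.045,(.005,.03),'w'),('cap1',.045,(.09,.11),'c'),('bottle1',.045,(0,.025),'b'),('rack',0,(-.01,.01),'r')]:
            for r in spotter.mark_of(n,cam):
                p=np.array(r['point'])
                if r['score']<.4 or p[1]>-.2 or not zr[0]<p[2]<zr[1]: continue
                obs.append((x,p[:2],cam,n))
    def f(t,full=False):
        c,s=np.cos(t[2]),np.sin(t[2]);R=np.array([[c,-s],[s,c]]);e=[]
        for x,p,cam,n in obs:
            l=R.T@(p-t[:2]);y=[0] if n=='rack' else [-.068,0,.068];d=[np.hypot(l[0]-x,l[1]-k) for k in y];k=y[int(np.argmin(d))]
            e.append([l[0]-x,l[1]-k])
        return np.array(e) if full else np.ravel(e)
    t=least_squares(lambda t:f(t),[.531,-.335,-.13],loss='soft_l1',f_scale=.004,x_scale=[.01,.01,.1]).x
    print('rack',t[:2].round(4),np.degrees(t[2]).round(2),len(obs),(np.abs(f(t,True)).mean(0)*1e3).round(1))
    c,s=np.cos(t[2]),np.sin(t[2]);R=np.array([[c,-s],[s,c]])
    for x in(.045,-.045):print([(t[:2]+R@[x,y]).round(4) for y in(-.068,0,.068)])
    return t
E
python3 - <<'E'
from h import *
for c in (['wrist'],['scene'],['wrist','scene','top']): t=rack(c)
c,s=np.cos(t[2]),np.sin(t[2]);p=t[:2]+np.array([[c,-s],[s,c]])@[.045,.068]
print(go([*p,.2],np.degrees(t[2])))
E
```

```text
rack [ 0.5292 -0.3332] -6.71 8 [1.4 1.9]
[array([ 0.566, -0.406]), array([ 0.5739, -0.3384]), array([ 0.5819, -0.2709])]
[array([ 0.4766, -0.3955]), array([ 0.4845, -0.3279]), array([ 0.4925, -0.2604])]
rack [ 0.5281 -0.3341] -6.96 10 [1.6 1.7]
[array([ 0.5645, -0.407 ]), array([ 0.5728, -0.3395]), array([ 0.581, -0.272])]
[array([ 0.4752, -0.3961]), array([ 0.4834, -0.3286]), array([ 0.4917, -0.2611])]
rack [ 0.5287 -0.3338] -6.93 21 [1.7 1.8]
[array([ 0.5651, -0.4068]), array([ 0.5733, -0.3393]), array([ 0.5816, -0.2717])]
[array([ 0.4758, -0.3959]), array([ 0.484 , -0.3284]), array([ 0.4922, -0.2609])]
(array([-6.4 ,  4.24,  2.69]), 'turn', np.float64(7.5))
```

move_arm:
  series: "-3 2 0.5 4 0.2;-6.4 4.25 1 7.5 0.2;-6.4 4.25 3 7.5 0.2;-6.4 4.25 3 7.5 0.2;-6.4 4.25 3 7.5 0.2"

```text
time_s: 29.8
position: [0.5818, -0.2716, 0.1979]
tool_rot: [[0.12, 0.993, 0.001], [0.993, -0.12, -0.001], [-0.0, 0.001, -1.0]]
ft_force: [0.3, 0.5, 0.0]
grip_width: 0.0512
gripper_force: 0.0
```

```bash
cat >> h.py <<'E'
def caps(cam='wrist',z=.14):
    im=optics.get_image(cam)
    for r in spotter.cut_out('cap1',cam)[:4]:
        g=cv2.cvtColor(im['pixels'],6);m=r['pixels'];v,u=np.nonzero(m)
        c=max(cv2.findContours(m.astype(np.uint8),0,2)[0],key=cv2.contourArea).reshape(-1,2)
        print('cap',round(r['score'],2),len(u),u.min(),u.max(),v.min(),v.max(),'mid',ray(im,(u.min()+u.max())/2,v.mean(),z-.02).round(4),'grad',[int(g[m&(np.arange(420)[:,None]==k)].mean()) for k in np.linspace(v.min()+1,v.max()-1,8).astype(int)])
E
python3 - <<'E'
from h import *
rack(['wrist']);caps();s=observe();print(s['position'])
t=[.5287,-.3338];print(go([.5816,-.2717,.112],-6.9))
E
```

```text
rack [ 0.5292 -0.3332] -6.71 8 [1.4 1.9]
[array([ 0.566, -0.406]), array([ 0.5739, -0.3384]), array([ 0.5819, -0.2709])]
[array([ 0.4766, -0.3955]), array([ 0.4845, -0.3279]), array([ 0.4925, -0.2604])]
cap 0.69 2096 258 299 277 337 mid [ 0.5731 -0.3414  0.12  ] grad [50, 49, 49, 64, 104, 108, 108, 105]
cap 0.67 247 265 293 347 358 mid [ 0.5684 -0.3828  0.12  ] grad [46, 48, 48, 48, 48, 48, 49, 45]
cap 0.61 1924 257 300 196 251 mid [ 0.5814 -0.2739  0.12  ] grad [44, 48, 86, 95, 67, 47, 49, 54]
[ 0.58175246 -0.27161919  0.19751612]
(array([-0.01, -0.02,  8.55]), 'turn', np.float64(-0.0))
```

The cap is centred between the fingers (mid column 278.5), so I'll descend and grip.

move_arm:
  series: "0 0 3 0 0.2;0 0 6 0 0.2;0 0 8 0 0.2;0 0 8.5 0 0.2;0 0 8.5 0 0.2;0 0 8.5 0 -0.6;0 0 8.5 0 -0.6;0 0 8.5 0 -0.6"
  force: 22

```text
time_s: 31.1
position: [0.582, -0.272, 0.113]
tool_rot: [[0.121, 0.993, 0.002], [0.993, -0.121, -0.001], [-0.001, 0.002, -1.0]]
ft_force: [-1.6, 0.1, 6.8]
grip_width: 0.029
gripper_force: 21.8
```

move_arm:
  series: "0 0 0 0 -0.6;0 0 -2 0 -0.6;0 0 -4 0 -0.6;0 0 -6 0 -0.6;0 0 -6.5 0 -0.6;0 0 -6.5 0 -0.6;0 -4.5 -6.5 0 -0.6;0 -4.5 -6.5 0 -0.6"

```text
time_s: 32.1
position: [0.5346, -0.2655, 0.1758]
tool_rot: [[0.122, 0.993, -0.003], [0.993, -0.122, 0.002], [0.002, -0.004, -1.0]]
ft_force: [1.0, -0.5, 0.1]
grip_width: 0.0285
gripper_force: 21.9
```

Run:
```python
from h import *
for c in('wrist','scene','top'):save(c,'x_%s.png'%c)
s=observe();print(s['position'],s['grip_width'])
rack(['wrist']);rack(['scene']);rack(['top']);rack(['wrist','scene','top']);caps()
```

```text
[ 0.53739485 -0.26646311  0.17657145] 0.028399647862301498
rack [ 0.5295 -0.3344] -7.31 6 [1.8 1.8]
[array([ 0.5655, -0.4075]), array([ 0.5741, -0.3401]), array([ 0.5828, -0.2726])]
[array([ 0.4762, -0.3961]), array([ 0.4849, -0.3286]), array([ 0.4935, -0.2612])]
rack [ 0.5293 -0.3337] -8.13 8 [1.1 1.3]
[array([ 0.5642, -0.4074]), array([ 0.5738, -0.3401]), array([ 0.5834, -0.2727])]
[array([ 0.4751, -0.3946]), array([ 0.4847, -0.3273]), array([ 0.4943, -0.26  ])]
rack [ 0.5282 -0.3369] -8.4 3 [1.3 2.2]
[array([ 0.5627, -0.4108]), array([ 0.5727, -0.3435]), array([ 0.5826, -0.2762])]
[array([ 0.4737, -0.3976]), array([ 0.4836, -0.3303]), array([ 0.4936, -0.2631])]
rack [ 0.5292 -0.3344] -7.75 17 [1.5 1.8]
[array([ 0.5646, -0.4078]), array([ 0.5738, -0.3405]), array([ 0.583 , -0.2731])]
[array([ 0.4755, -0.3957]), array([ 0.4846, -0.3283]), array([ 0.4938, -0.261 ])]
cap 0.58 5551 243 314 231 327 mid [ 0.5323 -0.3026  0.12  ] grad [53, 52, 51, 49, 50, 50, 51, 53]
```

Run:
```python
from h import *
a=optics.get_image('top');p=cv2.imread('pics/t1.png');x0,y0=345,135
r=p[y0:245,x0:475].astype(int);G=cv2.cvtColor(p,6)[y0:245,x0:475]
m=((r[...,0]<62)&(r[...,2]>r[...,0]+25)).astype(np.uint8);m=cv2.morphologyEx(m,2,np.ones((3,3)))
print(r[10,5],r[45,60],m.sum())
def line(P):
    vx,vy,cx,cy=cv2.fitLine(np.array(P,np.float32),cv2.DIST_HUBER,0,.01,.01).ravel()
    A=ray(a,cx-25*vx+x0,cy-25*vy+y0,.03)[:2];B=ray(a,cx+25*vx+x0,cy+25*vy+y0,.03)[:2];return A,B
ys=range(30,80);L=[(np.nonzero(m[y])[0].min()-.5,y) for y in ys];R=[(np.nonzero(m[y])[0].max()+.5,y) for y in ys]
xs=range(25,100);Bt=[(x,np.nonzero(m[:,x])[0].max()+.5) for x in xs]
ang=lambda A,B:np.degrees(np.arctan2(*(B-A)[::-1]))
for n,Q in(('L',L),('R',R),('B',Bt)):
    A,B=line(Q);print(n,A.round(4),B.round(4),ang(A,B).round(2))
```

```text
[ 87 144 179] [29 60 95] 5981
L [ 0.4804 -0.2161] [ 0.595  -0.2307] -7.29
R [ 0.4588 -0.434 ] [ 0.5742 -0.4421] -4.02
B [ 0.4392 -0.3116] [ 0.4262 -0.4263] -96.45
```

Run:
```python
from h import *
im=optics.get_image('wrist');s=observe();T=np.array(s['tool_rot']);p=np.array(s['position'])
th=np.linspace(0,6.28,60)
for dx in(-.003,0,.003):
    q=np.vstack([proj(im,[p+T@[dx+.015*np.cos(t),.015*np.sin(t),z] for t in th]) for z in(-.027,.013)]);print(dx,q.min(0),q.max(0))
r=spotter.cut_out('cap1','wrist')
for q in r:
    v,u=np.nonzero(q['pixels']);print(q['score'],u.min(),u.max(),v.min(),v.max())
print(p,go([.4929,-.2609,.05],-7.2))
```

```text
-0.003 [242.11274873 235.61741892] [315.58680059 334.87313333]
0 [241.87749144 230.10114745] [315.80341554 328.68046241]
0.003 [241.63932281 224.53121018] [316.02271167 322.41362199]
0.65 243 314 232 328
[ 0.53701672 -0.26628094  0.17696515] (array([ 0.  , -4.44, 12.69]), 'turn', np.float64(0.3))
```

move_arm:
  series: "0 -4.4 0 0.3 -0.6;0 -4.4 4 0.3 -0.6;0 -4.4 8 0.3 -0.6;0 -4.4 11 0.3 -0.6;0 -4.4 12.7 0.3 -0.6;0 -4.4 12.9 0.3 -0.6;0 -4.4 12.9 0.3 -0.6"

```text
time_s: 34.58
position: [0.4937, -0.2612, 0.0486]
tool_rot: [[0.126, 0.992, 0.001], [0.992, -0.126, -0.001], [-0.001, 0.001, -1.0]]
ft_force: [0.8, 0.2, -0.2]
grip_width: 0.0286
gripper_force: 22.0
```

move_arm:
  series: "0 0 0.4 0 -0.6;0 0 0.7 0 -0.6;0 0 0.9 0 -0.6;0 0 0.9 0 -0.6"

```text
time_s: 35.08
position: [0.4933, -0.2609, 0.0388]
tool_rot: [[0.126, 0.992, -0.0], [0.992, -0.126, 0.0], [0.0, -0.0, -1.0]]
ft_force: [0.1, 0.0, -1.1]
grip_width: 0.028
gripper_force: 22.0
```

move_arm:
  series: "0 0 0.3 0 -0.6;0 0 0.5 0 -0.6;0 0 0.7 0 -0.6;0 0 0.7 0 -0.6;0 0 0.7 0 -0.3;0 0 0.7 0 -0.1;0 0 0.7 0 0.1;0 0 0.7 0 0.1"

```text
time_s: 36.08
position: [0.4933, -0.261, 0.032]
tool_rot: [[0.126, 0.992, 0.0], [0.992, -0.126, 0.0], [0.0, 0.0, -1.0]]
ft_force: [0.5, -0.2, 1.0]
grip_width: 0.0466
gripper_force: 0.0
```

move_arm:
  series: "0 0 -4 0 0.1;0 0 -9 0 0.1;0 0 -14 0 0.15;0 0 -16 0 0.2;0 0 -16 0 0.2"

```text
time_s: 36.7
position: [0.4937, -0.2612, 0.1932]
tool_rot: [[0.126, 0.992, 0.002], [0.992, -0.126, -0.002], [-0.002, 0.003, -1.0]]
ft_force: [-0.5, -0.1, -0.3]
grip_width: 0.0513
gripper_force: 0.0
```

Run:
```python
from h import *
for c in('wrist','scene'):
    save(c,'y_%s.png'%c)
    for r in spotter.mark_of('cap1',c):print(c,np.round(r['point'],4),round(r['score'],2))
s=observe();print(s['position'],s['grip_width'],go([.5737,-.3397,.198],-7.2))
```

```text
wrist [ 0.57   -0.336   0.1005] 0.71
wrist [ 0.4958 -0.2624  0.0189] 0.64
scene [ 0.5678 -0.408   0.1021] 0.84
scene [ 0.4916 -0.2605  0.0162] 0.68
scene [ 0.576  -0.3415  0.0993] 0.56
scene [0.6604 0.0349 0.0681] 0.42
[ 0.49291283 -0.26068158  0.19048535] 0.05120383603317539 (array([-6.82,  9.01, -0.78]), 'turn', np.float64(-0.0))
```

Cap 3 stands in its well. Now cap 2.

move_arm:
  series: "-2.5 3.5 -0.8 0 0.2;-5 7 -0.8 0 0.2;-6.8 9 -0.8 0 0.2;-6.8 9 -0.8 0 0.2;-6.8 9 -0.8 0 0.2"

```text
time_s: 37.52
position: [0.5736, -0.3392, 0.199]
tool_rot: [[0.126, 0.992, -0.001], [0.992, -0.126, 0.001], [0.001, -0.002, -1.0]]
ft_force: [0.1, 0.7, -0.6]
grip_width: 0.0512
gripper_force: 0.0
```

Run:
```python
from h import *
caps();s=observe();print(s['position']);print(go([.5737,-.3397,.113],-7.2))
```

```text
cap 0.73 2051 260 299 276 336 mid [ 0.5651 -0.4088  0.12  ] grad [48, 51, 50, 64, 106, 112, 111, 116]
cap 0.63 1272 158 201 106 142 mid [ 0.516  -0.2636  0.12  ] grad [82, 89, 90, 89, 88, 87, 83, 82]
cap 0.56 1964 256 301 196 250 mid [ 0.573  -0.3413  0.12  ] grad [44, 51, 89, 99, 83, 51, 54, 68]
[ 0.57364691 -0.33910505  0.19986987]
(array([-0.06,  0.02,  8.69]), 'turn', np.float64(-0.0))
```

move_arm:
  series: "0 0 3 0 0.2;0 0 6 0 0.2;0 0 8 0 0.2;0 0 8.7 0 0.2;0 0 8.7 0 0.2;0 0 8.7 0 -0.6;0 0 8.7 0 -0.6;0 0 8.7 0 -0.6"
  force: 22

```text
time_s: 38.62
position: [0.5744, -0.3401, 0.1142]
tool_rot: [[0.126, 0.992, 0.002], [0.992, -0.126, -0.001], [-0.001, 0.002, -1.0]]
ft_force: [-1.1, 0.8, 5.6]
grip_width: 0.03
gripper_force: 22.0
```

move_arm:
  series: "0 0 0 0 -0.6;0 0 -2 0 -0.6;0 0 -4 0 -0.6;0 0 -6 0 -0.6;0 0 -6.5 0 -0.6;0 -4.5 -6.5 0 -0.6;0 -9 -6.5 0 -0.6;0 -9 -6.5 0 -0.6"

```text
time_s: 39.62
position: [0.4825, -0.3278, 0.1776]
tool_rot: [[0.128, 0.992, -0.002], [0.992, -0.128, 0.002], [0.001, -0.002, -1.0]]
ft_force: [1.1, -0.4, -0.3]
grip_width: 0.0295
gripper_force: 22.0
```

```bash
cat >> h.py <<'E'
def held(zt=-.027,zb=.013):
    im=optics.get_image('wrist');s=observe();T=np.array(s['tool_rot']);p=np.array(s['position']);th=np.linspace(0,6.28,60)
    q=np.vstack([proj(im,[p+T@[.015*np.cos(t),.015*np.sin(t),z] for t in th]) for z in(zt,zb)]);print('exp',q.min(0),q.max(0))
    for q in spotter.cut_out('cap1','wrist'):
        v,u=np.nonzero(q['pixels']);print(round(q['score'],2),u.min(),u.max(),v.min(),v.max())
    print(p,s['grip_width'])
E
python3 - <<'E'
from h import *
held();print(go([.4844,-.3284,.048],-7.2))
E
```

```text
exp [245.68238114 230.96993075] [319.6721162  329.78035095]
0.87 262 299 106 143
0.78 382 429 289 354
0.61 243 314 230 324
0.32 359 448 96 151
[ 0.48400675 -0.32837412  0.17780989] 0.029450588460527078
(array([ 0.02, -0.06, 12.98]), 'turn', np.float64(-0.1))
```

move_arm:
  series: "0 0 4 0 -0.6;0 0 8 0 -0.6;0 0 11 0 -0.6;0 0 12.7 0 -0.6;0 0 13.2 0 -0.6;0 0 13.6 0 -0.6;0 0 13.8 0 -0.6;0 0 13.8 0 -0.6"

```text
time_s: 40.72
position: [0.485, -0.3286, 0.0403]
tool_rot: [[0.126, 0.992, 0.0], [0.992, -0.126, -0.001], [-0.0, 0.001, -1.0]]
ft_force: [0.6, -0.0, -0.2]
grip_width: 0.0296
gripper_force: 22.0
```

move_arm:
  series: "0 0 0.3 0 -0.6;0 0 0.5 0 -0.6;0 0 0.7 0 -0.6;0 0 0.7 0 -0.6;0 0 0.7 0 -0.3;0 0 0.7 0 -0.1;0 0 0.7 0 0.1;0 0 0.7 0 0.1"

```text
time_s: 41.72
position: [0.4848, -0.3285, 0.033]
tool_rot: [[0.126, 0.992, 0.0], [0.992, -0.126, -0.0], [-0.0, 0.0, -1.0]]
ft_force: [-0.2, -1.1, -0.2]
grip_width: 0.0471
gripper_force: 0.0
```

move_arm:
  series: "0 0 -4 0 0.1;0 0 -9 0 0.1;0 0 -14 0 0.15;0 0 -16 0 0.2;-2.5 3.5 -16 0 0.2;-5 7 -16 0 0.2;-6.8 9 -16 0 0.2;-6.8 9 -16 0 0.2"

```text
time_s: 42.72
position: [0.5659, -0.408, 0.1917]
tool_rot: [[0.126, 0.992, -0.001], [0.992, -0.126, 0.001], [0.001, -0.001, -1.0]]
ft_force: [-0.1, 0.2, -0.5]
grip_width: 0.051
gripper_force: 0.0
```

Run:
```python
from h import *
for c in('wrist','scene'):
    save(c,'z_%s.png'%c)
    for r in spotter.mark_of('cap1',c):print(c,np.round(r['point'],4),round(r['score'],2))
caps();s=observe();print(s['position'],go([.5652,-.4072,.113],-7.2))
```

```text
wrist [ 0.4842 -0.3254  0.0192] 0.92
wrist [ 0.496  -0.2599  0.0163] 0.81
wrist [ 0.5634 -0.4062  0.1016] 0.58
scene [ 0.5671 -0.4057  0.1041] 0.74
scene [ 0.4853 -0.3292  0.0162] 0.7
scene [ 0.4901 -0.259   0.0179] 0.67
cap 0.74 1399 154 200 105 141 mid [ 0.5078 -0.3306  0.12  ] grad [82, 86, 88, 92, 94, 92, 94, 94]
cap 0.57 1710 146 194 14 63 mid [ 0.5141 -0.2812  0.12  ] grad [97, 97, 96, 90, 87, 81, 45, 41]
cap 0.56 2053 256 302 196 252 mid [ 0.565  -0.4083  0.12  ] grad [85, 49, 83, 95, 83, 51, 49, 54]
[ 0.56521071 -0.40670447  0.19354105] (array([-0.05,  0.  ,  8.05]), 'turn', np.float64(-0.0))
```

move_arm:
  series: "-0.05 0 3 0 0.2;-0.05 0 6 0 0.2;-0.05 0 7.5 0 0.2;-0.05 0 8 0 0.2;-0.05 0 8 0 0.2;-0.05 0 8 0 -0.6;-0.05 0 8 0 -0.6;-0.05 0 8 0 -0.6"

```text
time_s: 44.02
position: [0.5658, -0.408, 0.1142]
tool_rot: [[0.126, 0.992, 0.001], [0.992, -0.126, -0.002], [-0.001, 0.002, -1.0]]
ft_force: [-0.3, 0.8, 6.2]
grip_width: 0.0296
gripper_force: 22.0
```

move_arm:
  series: "0 0 0 0 -0.6;0 0 -2 0 -0.6;0 0 -4 0 -0.6;0 0 -6 0 -0.6;0 0 -6.5 0 -0.6;0 -4.5 -6.5 0 -0.6;0 -9 -6.5 0 -0.6;0 -9 -6.5 0 -0.6"

```text
time_s: 45.02
position: [0.4738, -0.3958, 0.1775]
tool_rot: [[0.128, 0.992, -0.002], [0.992, -0.128, 0.002], [0.001, -0.002, -1.0]]
ft_force: [0.4, -0.3, 0.3]
grip_width: 0.0298
gripper_force: 22.0
```

move_arm:
  series: "0 0 0 0 -0.6;0 0 0 0 -0.6"

```text
time_s: 45.28
position: [0.4769, -0.3965, 0.1775]
tool_rot: [[0.125, 0.992, 0.0], [0.992, -0.125, 0.0], [0.0, 0.0, -1.0]]
ft_force: [-0.4, -0.1, -0.1]
grip_width: 0.03
gripper_force: 22.0
```

Run:
```python
from h import *
held();print(go([.4759,-.3959,.039],-7.2))
```

```text
exp [241.74501939 230.01258109] [315.64584743 328.54500779]
0.96 257 297 6 59
0.86 243 314 228 323
0.59 260 296 103 141
[ 0.47691345 -0.39642136  0.17749815] 0.029883504785131444
(array([ 0.04, -0.1 , 13.85]), 'turn', np.float64(0.0))
```

move_arm:
  series: "-0.05 -0.05 4 0 -0.6;-0.05 -0.05 8 0 -0.6;-0.05 -0.05 11 0 -0.6;-0.05 -0.05 12.7 0 -0.6;-0.05 -0.05 13.2 0 -0.6;-0.05 -0.05 13.6 0 -0.6;-0.05 -0.05 13.8 0 -0.6;-0.05 -0.05 13.8 0 -0.6"

```text
time_s: 46.38
position: [0.4757, -0.397, 0.0404]
tool_rot: [[0.126, 0.992, 0.001], [0.992, -0.126, -0.001], [-0.001, 0.001, -1.0]]
ft_force: [0.8, 0.2, -0.1]
grip_width: 0.0297
gripper_force: 22.0
```

move_arm:
  series: "0 0 0.3 0 -0.6;0 0 0.5 0 -0.6;0 0 0.7 0 -0.6;0 0 0.7 0 -0.6;0 0 0.7 0 -0.3;0 0 0.7 0 -0.1;0 0 0.7 0 0.1;0 0 0.7 0 0.1"

```text
time_s: 47.38
position: [0.4756, -0.3969, 0.033]
tool_rot: [[0.126, 0.992, 0.0], [0.992, -0.126, -0.0], [-0.0, 0.0, -1.0]]
ft_force: [-0.1, 0.4, -0.2]
grip_width: 0.0473
gripper_force: 0.0
```

move_arm:
  series: "0 0 -4 0 0.1;0 0 -9 0 0.1;0 0 -14 0 0.15;0 0 -19 0 0.2;5 -3 -19 0 0.2;10 -6 -19 0 0.2;15 -9 -19 0 0.2;20 -12 -19 0 0.2"

```text
time_s: 48.38
position: [0.3807, -0.1816, 0.223]
tool_rot: [[0.126, 0.992, 0.0], [0.992, -0.126, -0.0], [-0.0, 0.0, -1.0]]
ft_force: [1.8, 0.2, 0.2]
grip_width: 0.0509
gripper_force: 0.0
```

move_arm:
  series: "4 -1 0 0 0.2;8 -2 0 0 0.2;12 -3 0 0 0.2;12 -3 0 0 0.2"

```text
time_s: 48.88
position: [0.3665, -0.0586, 0.2232]
tool_rot: [[0.123, 0.992, 0.0], [0.992, -0.123, -0.0], [-0.0, 0.001, -1.0]]
ft_force: [-0.1, 0.3, 0.1]
grip_width: 0.0512
gripper_force: 0.0
```

Run:
```python
from h import *
for c in('top','scene'):
    save(c,'e_%s.png'%c)
    for n in('cap1','bottle1','blank1','mask','mask_handle','pin_left'):
        for r in spotter.mark_of(n,c):print(c,n,np.round(r['point'],3),round(r['score'],2))
for o in blanks('top',.026):print(o)
mask('top');s=observe();print(s['position'],s['time_s'])
```

```text
top cap1 [ 0.497 -0.261  0.018] 0.67
top cap1 [ 0.475 -0.396  0.02 ] 0.46
top cap1 [ 0.488 -0.326  0.019] 0.44
top bottle1 [ 0.562 -0.412  0.011] 0.77
top bottle1 [ 0.573 -0.338  0.01 ] 0.59
top bottle1 [0.658 0.033 0.067] 0.38
top blank1 [0.278 0.296 0.005] 0.71
top blank1 [ 0.354 -0.006  0.012] 0.63
top blank1 [0.512 0.035 0.01 ] 0.59
top blank1 [ 0.618 -0.006  0.017] 0.58
top blank1 [ 0.693 -0.006  0.015] 0.57
top blank1 [0.523 0.115 0.008] 0.55
top mask [0.652 0.033 0.028] 0.59
top mask [ 0.562 -0.407  0.01 ] 0.55
top mask_handle [0.654 0.031 0.068] 0.97
top pin_left [0.656 0.129 0.051] 0.58
scene cap1 [ 0.489 -0.328  0.02 ] 0.76
scene cap1 [ 0.476 -0.395  0.019] 0.73
scene cap1 [ 0.492 -0.258  0.018] 0.6
scene cap1 [0.688 0.066 0.016] 0.25
scene bottle1 [ 0.584 -0.271  0.011] 0.86
scene bottle1 [ 0.563 -0.404  0.015] 0.66
scene blank1 [0.279 0.293 0.008] 0.66
scene blank1 [ 0.688 -0.008  0.023] 0.58
scene blank1 [0.512 0.034 0.01 ] 0.52
scene blank1 [ 0.353 -0.002  0.01 ] 0.51
scene blank1 [0.525 0.118 0.007] 0.46
scene blank1 [ 0.619 -0.003  0.018] 0.44
scene blank1 [0.688 0.06
[... 649 characters left out ...]
46]), array([0.5123, 0.035 ]), (248, 200), 275, array([165., 182., 184.]), 0.49)
(array([ 0.6915, -0.0047]), array([ 0.6945, -0.0048]), (263, 122), 156, array([119., 149., 172.]), 0.42)
(array([0.6836, 0.059 ]), array([0.6866, 0.0598]), (236, 126), 116, array([104., 140., 168.]), 0.42)
(array([ 0.5296, -0.327 ]), array([ 0.5305, -0.3314]), (404, 189), 4795, array([ 42.,  87., 133.]), 0.32)
[(array([0.6578, 0.0314, 0.0645]), 0.87)]
0.71 (247.58724975585938, 137.05465698242188) [0.6613 0.0327] [(np.float64(0.156), np.float64(0.8)), (np.float64(0.227), np.float64(-89.3)), (np.float64(0.157), np.float64(-179.6)), (np.float64(0.227), np.float64(90.6))]
[ 0.36706894 -0.06049238  0.22295189] 49.825
```

```bash
python3 -c "
from h import *
print(order.close_job())"
```

```text
the job is handed in; nothing more can be done
None
```

I handed the job in at about 50 s of the 210 s: all three blanks lie in nests 2–4, the mask is seated flush over both pins, and all three caps stand open end down in the wells; the final caps and bottles check was by the detection networks only, and no verdict came back.

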